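Go / no-go check of the dice tower's bore

TASK

Check the square bore of the white dice-tower base with the double-ended wooden gauge lying in the strip's left channel: push the long slim go end into the bore until the gauge's collar is right up against the white block. Then draw the gauge out, carry it over to the channel on the other side of the block without turning it round, and push its short thick no-go end squarely against that mouth, pressing gently for about a second to show that it will not enter. Let go and leave the gauge lying in that channel against the mouth, and do not disturb the meeples, tray, bowl, token box or tower top.

Things in the scene. Friction and masses are not known exactly. Their poses are not given: they have to be found in the camera images.
- gauge: Loose double-ended gauge of pale wood, 0.2 kg, square in section, 144 mm long along its y; origin at mid-length on its underside, axis 23 mm above. From -y: go end (y -72 to -20), collar (-20 to -12), grip (-12 to +36), no-go end (+36 to +72). Starts in the left channel, go end facing the bore, 12 to 40 mm off. Its ends can be pushed with shut fingertips.
- go_tip (a point): Centre of the gauge's go end nose face, on the gauge's axis. The go end is 52 mm long and 36 mm square; its last 14 mm taper to a nose 24 mm wide and 30 mm high.
- collar (a point): On the gauge's axis, at the collar face that looks towards the go end; this face meets the block when the go end is fully in. The collar is 46 mm square and 8 mm thick.
- grip (a point): On the gauge's axis at the middle of its grip, which is 48 mm long and 36 mm square and can be pinched across the gauge (along x); when the gauge lies in a channel the grip's top is 49 mm and its underside 13 mm above the shelf.
- nogo_face (a point): Centre of the flat end face of the no-go end (46 mm square, 36 mm long), on the gauge's axis. The gauge rests on its collar and no-go end.
- cradle: Dark wooden strip fixed to the shelf, 84 mm (x) by 470 mm (y), 8 mm thick; origin at the centre of its underside. On each side of the block (left +y, right -y) a channel runs along y to the strip's open end between two fences 50 mm apart, 6 mm high and 8 mm wide (tops 14 mm above the shelf). The gauge lies in it, underside 8 mm above the shelf, 2 mm play each side.
- block: White plastic base section of a dice tower, fixed and rigid on the middle of the strip (same origin and axes): 84 mm (x) by 64 mm (y), its top 75 mm above the shelf. A square bore, 39 by 39 mm, runs straight through it along y, its axis 31 mm above the shelf over the strip's centre line.
- left_mouth (a point): Centre of the bore's mouth in the block's left (+y) face, on the bore's axis; axes as the block's.
- right_mouth (a point): Centre of the bore's mouth in the block's right (-y) face, on the bore's axis; axes as the block's.
- meeple_a: Loose pale wooden meeple, 40 mm tall, 36 mm wide, standing on the shelf beyond the block (origin: centre of its underside). Leave alone.
- meeple_b: Loose dark wooden meeple, 40 mm tall, 36 mm wide, standing on the shelf on the robot's side of the block (origin: centre of its underside). Leave alone.
- tray: Red acrylic tray of wooden meeples, 110 by 170 mm, 25 mm high, origin at the centre of its underside. Leave alone.
- bowl: White ceramic bowl with six green dice, 120 mm across, 45 mm high, origin at the centre of its underside. Leave alone.
- token_box: Clear plastic token box with its lid shut, 94 by 134 mm, 39 mm high, origin at the centre of its underside. Leave alone.
- tower_top: White plastic upper part of the dice tower, an open shaft 80 by 80 mm, 170 mm tall, standing on the right, origin at the centre of its underside. Leave alone.
Things that resemble listed ones, but are neither listed nor needed, are in the scene too. What is meant by the gauge is not yellow, and is the larger of those in its own colour.

How it is judged (in metres and radians):
On the way, in this order (a step that is already met when the one before it is completed fails the run):
1. the go end is fully in the left mouth: collar within 2.5 mm of the block's left face, gauge straight (y of collar in the frame of left_mouth between -0.003 and 0.0025 m and x of collar in the frame of left_mouth between -0.005 and 0.005 m and z of collar in the frame of left_mouth between -0.005 and 0.005 m and angle between the y axis of gauge and the y axis of block, either way round below 0.07 rad), for 0.2 s.
2. the no-go end is pressed squarely against the right mouth by the fingers (over 0.5 N) and does not enter (y of nogo_face in the frame of right_mouth between -0.006 and 0.003 m and x of nogo_face in the frame of right_mouth between -0.005 and 0.005 m and z of nogo_face in the frame of right_mouth between -0.005 and 0.005 m and angle between the y axis of gauge and the y axis of block, either way round below 0.07 rad and contact force between gauge and block above 0.5 N and contact force between the fingers and gauge above 0.5 N), for 0.3 s.
At the end, for the whole second after the job is handed in: The gauge lies at rest in the right channel, its no-go face within 6 mm of the right mouth and not in it, centred on it within 5 mm and straight within 0.07 rad (y of nogo_face in the frame of right_mouth between -0.006 and 0.003 m and x of nogo_face in the frame of right_mouth between -0.005 and 0.005 m and z of nogo_face in the frame of right_mouth between -0.005 and 0.005 m and angle between the y axis of gauge and the y axis of block, either way round below 0.07 rad and contact force between gauge and cradle above 0.3 N and linear speed of gauge below 0.01 m/s); the robot touches nothing.
It fails at once if a meeple, the tray, the bowl, the token box or the tower top is moved by more than 20 mm (distance of any of meeple_a, meeple_b, tray, bowl, token_box, tower_top from where it was at the start of the episode above 0.02 m).
It fails at once if the gauge is pressed against the block with more than 45 N (contact force between gauge and block above 45 N).
It also fails if it takes over 64 s, if anything falls off the work surface, if the arm or the gripper's body presses on something with over 40 N, if the wrist force passes 120 N, or if a joint passes its speed limit or range.

ROBOT

A 6-joint arm with a two-finger parallel gripper is mounted at the origin on the work surface. World frame = base frame: x ahead of the robot, y to its left, z up, the work surface at z = 0. Lengths are in m, angles in degrees, forces in N, time in s.
With the tool pointing down it reaches from about 0.275 to 0.775 m from the base axis. Payload 14.6 kg.
Tool frame: the origin (TCP) lies on the centre line of the jaws, within the pads' length; the fingertips stand 14 mm ahead of it and the grasp point (between the pads) lies 5 mm behind it; y points along the fingers, z is the direction in which the jaws open and shut, and the axes are right-handed (so a half turn about y gives the same grasp; the last joint's range is limited). The gripper opens to 85 mm and grips with 20 to 120 N. Pads are 22 mm wide; open, the fingers measure 114 mm over their backs; the gripper's body (76 mm by 85 mm) begins 54 mm behind the grasp point. The pads swing forward as they close: fully open they stand 13 mm farther back than shut.
Start: joints at [-80.289, 15.075, -2.767, 72.158, 0, 81.102], TCP at [0.168, -0.498, 0.245] pointing down, gripper open.
Joint ranges: [-151.79, 151.79], [-50.71, 97.33], [-67.44, 78.34], [-121.81, 120.89], [-77.56, 73.72], [-180, 180]. Speed limits (degrees/s): [108.29, 108.29, 147.25, 159.86, 180, 180].

INTERFACE

Orientations are given as [roll, pitch, yaw] about the fixed x, y, z axes, in that order (R = Rz(yaw) Ry(pitch) Rx(roll)).
In Python, from station import ctrl gives the robot as it stands.
- The arm moves only by the shell command python3 -m crank 'ROWS' [OPENING] [FORCE]. ROWS is JSON, a list that holds one entry, the list of rows, each a list of 6 numbers: the shift along the tool's x, y, z in cm, then the turn, a rotation vector about the tool's x, y, z in degrees. In form: [[[tx, ty, tz, ax, ay, az], ...]]. A call has 1 to 10 rows; each row is the pose to reach, as a shift and turn from the pose commanded when the call began, along the tool's axes at that moment; what a row does not reach only later rows make up. A row lasts 1/8 s, in which the tool goes at most 62.5 mm and 10.7 degrees, less where a joint would pass 70% of its speed; a pose out of reach is approached as far as the arm can. A call with a gripper value outside its range is refused whole. OPENING is the finger opening in cm, from 0 to 8.54, set as the call begins (- or left out, the last holds). The fingers move at their own pace and stop on an object; FORCE is the grip in N (left out, the last holds). Time passes only in rows, so rows that repeat a pose let the fingers close. It gives the time, the measured TCP pose, the force and the opening at its end, in the units of the state.
- ctrl.sense(): the state, without advancing time (a new reading comes with each control period).
- ctrl.snapshot(name): name is "side" or "top"; returns a dict with "img" (400x640x3 uint8, red, green, blue), "range_z" (400x640 float32, m along the optical axis (not along the pixel's ray), 0 where there is no reading), "fov_y" (degrees; the focal length in pixels is half the picture's height over the tangent of half this angle, whatever the lens; pixels are square), "cx", "cy" (the principal point, pixels), "D" ([k1, k2, p1, p2, k3] as OpenCV has them; the pictures are not rectified), "cam_to_world" (4x4, takes a point from camera to world coordinates). Camera axes: x right, y up, looking along -z (the intrinsics and any distortion apply to the point x, -y, -z); pixel columns grow to the right and rows downward; lengths in m; the calibration is good to about 2 mm. A picture is of the moment at which its call begins.
- ctrl.hand_in(): hands the job in, once; it reports no verdict.
Trained networks look in the newest picture that a camera, given by its name, has taken for a name from the list of things; names that differ only in an ending like _2 or _b are one class to them, and where a whole thing is asked for, a point or a joint stands for the part that bears it (a point fixed in the world has none). Each returns a list of dicts, best first, with "conf" (0 to 1); they miss things now and then, are a little off and sometimes report something else, mostly with a low value. They report only what shows in the picture. A call takes as long as a camera call. They do not tell look-alikes from the thing itself.
- ctrl.find_in(label, camera): "position" ([x, y, z] in m, in world coordinates, good to about 4 mm: the middle of the surface that is visible of it).
The state is a dict: "t": time; "joint_positions": joint angles; "joint_vel": joint speeds; "effort": joint torques, N m; "tool_pos": TCP position; "eef_rot": TCP orientation; "wrist_force": force on the tool from outside, world axes, zero at the start; "moment": the same for the moment, N m; "grip_width": opening from 0.0 (shut) to 1.0 (fully open).
Only numpy, scipy, OpenCV 4.12 (cv2) and the standard library are available. Lean on these libraries where they do the work, as an engineer would, in place of code of your own. Each camera call takes 0.05 s, during which the arm holds its last target. There are 200 camera calls.

## Working session

There is one attempt and no reset: what is moved stays moved. The work goes in short steps, Python scripts to look and compute and a shell command to move; the robot and the scene stay as the last step left them, time stands still between calls to the robot, and variables do not carry over. Pictures are saved under pics/ and viewed, about 8 in all and at most 12, crops included, and the job is handed in when it is done.

```bash
ls; mkdir -p pics; cat > h.py <<'E'
import numpy as np, cv2
from station import ctrl
from scipy.spatial.transform import Rotation as R
def cloud(s):
    h,w=s["range_z"].shape; f=h/2/np.tan(np.radians(s["fov_y"])/2)
    K=np.array([[f,0,s["cx"]],[0,f,s["cy"]],[0,0,1.]])
    u,v=np.meshgrid(np.arange(w),np.arange(h))
    p=cv2.undistortPoints(np.stack([u,v],-1).reshape(-1,1,2).astype(np.float64),K,np.array(s["D"],float)).reshape(h,w,2)
    z=s["range_z"]; P=np.stack([p[...,0]*z,-p[...,1]*z,-z,np.ones_like(z)],-1)
    W=P@np.array(s["cam_to_world"]).T; W=W[...,:3]; W[z==0]=np.nan
    return W
def snap(n):
    s=ctrl.snapshot(n); return s["img"],cloud(s),s
def state():
    s=ctrl.sense(); print({k:np.round(s[k],3).tolist() for k in ("t","tool_pos","eef_rot","wrist_force","grip_width","joint_positions")})
    return s
E
python3 - <<'E'
from h import *
s=state(); print(R.from_euler('xyz',s["eef_rot"],degrees=True).as_matrix().round(3))
for n in("side","top"):
    i,W,_=snap(n); cv2.imwrite(f"pics/{n}0.png",i[...,::-1]); np.save(f"{n}0.npy",W)
    for l in("gauge","block","cradle","meeple_a","tower_top","go_tip","nogo_face","left_mouth"):
        print(n,l,[(np.round(d["position"],3).tolist(),round(d["conf"],2)) for d in ctrl.find_in(l,n)][:4])
E
```

```text
pics
{'t': 0.0, 'tool_pos': [0.167, -0.497, 0.245], 'eef_rot': [-90.06, 0.009, -161.392], 'wrist_force': [-0.644, -0.632, 0.802], 'grip_width': 1.002, 'joint_positions': [-80.289, 15.1, -2.804, 72.157, -0.001, 81.103]}
[[-0.948 -0.     0.319]
 [-0.319  0.001 -0.948]
 [-0.    -1.    -0.001]]
side gauge [([0.526, 0.134, 0.052], 0.93), ([0.386, 0.12, 0.025], 0.9), ([0.447, 0.316, 0.04], 0.78)]
side block [([0.536, -0.026, 0.064], 0.96)]
side cradle [([0.537, -0.019, 0.019], 0.8), ([0.612, -0.066, 0.028], 0.61)]
side meeple_a []
side tower_top [([0.525, 0.13, 0.046], 0.72), ([0.433, -0.431, 0.109], 0.66)]
side go_tip [([0.385, 0.121, 0.029], 0.98), ([0.449, 0.321, 0.039], 0.94), ([0.527, 0.131, 0.052], 0.68)]
side nogo_face [([0.387, 0.122, 0.025], 0.94), ([0.525, 0.133, 0.048], 0.92), ([0.449, 0.316, 0.043], 0.84), ([0.539, -0.026, 0.066], 0.59)]
side left_mouth [([0.77, 0.163, 0.029], 0.67), ([0.534, -0.025, 0.07], 0.6)]
top gauge [([0.525, 0.088, 0.048], 0.88), ([0.451, 0.3, 0.042], 0.88), ([0.532, -0.052, 0.068], 0.55), ([0.776, 0.181, 0.025], 0.26)]
top block [([0.529, -0.05, 0.072], 0.57), ([0.448, -0.064, 0.025], 0.27)]
top cradle [([0.53, -0.087, 0.009], 0.87)]
top meeple_a [([0.608, -0.078, 0.026], 0.5), ([0.443, -0.064, 0.028], 0.5)]
top tower_top [([0.43, -0.461, 0.13], 0.65)]
top go_tip [([0.528, 0.093, 0.048], 0.93), ([0.448, 0.298, 0.046], 0.92), ([0.384, 0.105, 0.027], 0.78)]
top nogo_face [([0.381, 0.107, 0.029], 0.86), ([0.527, 0.093, 0.049], 0.63), ([0.446, 0.296, 0.038], 0.59)]
top left_mouth [([0.531, -0.053, 0.066], 0.8)]
```

View pics/top0.png

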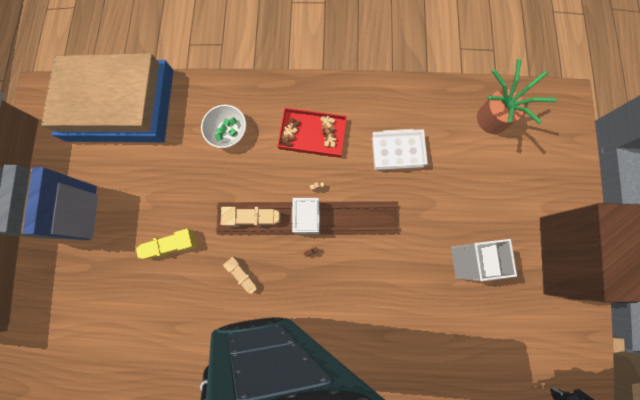

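View pics/side0.png

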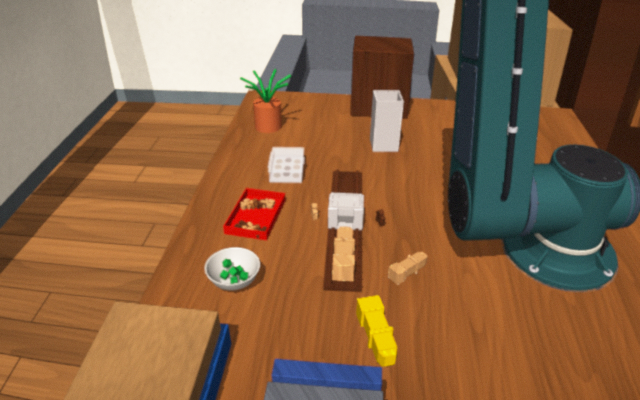

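The top picture shows the gauge at about (220–280, 216), with its go end towards the block at (306, 215). The yellow and small pale look-alikes are outside the strip, and the meeples are at (318, 186) and (313, 252). Next I measure from the depth.

```bash
python3 - <<'E'
from h import *
for n in("top","side"):
    W=np.load(f"{n}0.npy"); x,y,z=W[...,0],W[...,1],W[...,2]
    def rect(m,l):
        p=W[m][:,:2].astype(np.float32)
        if len(p)<5: print(n,l,len(p));return
        r=cv2.minAreaRect(p*1000); print(n,l,len(p),np.round(r[0],1),np.round(r[1],1),round(r[2],2),"z",np.median(W[m][:,2]).round(4))
    b=(abs(x-.53)<.07)&(abs(y+.04)<.07)
    rect(b&(z>.068)&(z<.085),"block top")
    g=(abs(x-.527)<.06)&(y>-.0)&(y<.2)
    rect(g&(z>.03)&(z<.065),"gauge")
    rect(g&(z>.0515)&(z<.065),"gauge hi")
    c=(abs(x-.53)<.07)&(y>-.4)&(y<-.09)&(z>.004)&(z<.03); rect(c,"cradle right")
    if n=="top":
        i=cv2.imread("pics/top0.png"); cv2.imwrite("pics/crop.png",cv2.resize(i[180:270,205:410],None,fx=3.8,fy=3.8,interpolation=cv2.INTER_CUBIC))
        for r in (210,216,222):
            print(r,[(c,*np.round(W[r,c]*1000).astype(int)) for c in range(214,300,3)])
        for c in (225,240,350,380):
            print(c,[(r,*np.round(W[r,c]*1000).astype(int)) for r in range(198,240,2)])
E
```

```text
top block top 804 [532.9 -49.7] [83.4 63.2] 1.8 z 0.0709
top gauge 958 [529.  90.] [ 46.1 146.2] 1.61 z 0.0501
top gauge hi 348 [528.2  98.4] [ 45.1 129.3] 1.49 z 0.0538
top cradle right 2467 [ 530.  -244.6] [133.9 309.3] 0.61 z 0.0086
210 [(214, np.int64(548), np.int64(197), np.int64(-1)), (217, np.int64(547), np.int64(187), np.int64(6)), (220, np.int64(547), np.int64(178), np.int64(9)), (223, np.int64(541), np.int64(156), np.int64(55)), (226, np.int64(541), np.int64(148), np.int64(58)), (229, np.int64(542), np.int64(142), np.int64(53)), (232, np.int64(542), np.int64(135), np.int64(51)), (235, np.int64(542), np.int64(126), np.int64(54)), (238, np.int64(543), np.int64(120), np.int64(48)), (241, np.int64(543), np.int64(112), np.int64(50)), (244, np.int64(544), np.int64(106), np.int64(46)), (247, np.int64(544), np.int64(98), np.int64(46)), (250, np.int64(544), np.int64(90), np.int64(50)), (253, np.int64(544), np.int64(82), np.int64(52)), (256, np.int64(543), np.int64(73), np.int64(58)), (259, np.int64(544), np.int64(67), np.int64(50)), (262, np.int64(545), np.int64(59), np.int64(50)), 
[... 7361 characters left out ...]
, (222, np.int64(527), np.int64(-238), np.int64(9)), (224, np.int64(522), np.int64(-238), np.int64(9)), (226, np.int64(516), np.int64(-238), np.int64(11)), (228, np.int64(511), np.int64(-238), np.int64(15)), (230, np.int64(506), np.int64(-239), np.int64(9)), (232, np.int64(501), np.int64(-239), np.int64(6)), (234, np.int64(497), np.int64(-240), np.int64(1)), (236, np.int64(492), np.int64(-240), np.int64(-1)), (238, np.int64(486), np.int64(-240), np.int64(1))]
side block top 380 [533.7 -46. ] [81.9 65.5] 1.44 z 0.0701
side gauge 873 [528.7  91.5] [ 46.  149.6] 1.6 z 0.0482
side gauge hi 205 [528.9 118.5] [45.1 93.2] 2.5 z 0.0528
side cradle right 617 [ 541.6 -252.7] [ 91.7 190.2] 7.61 z 0.007
```

View pics/crop.png

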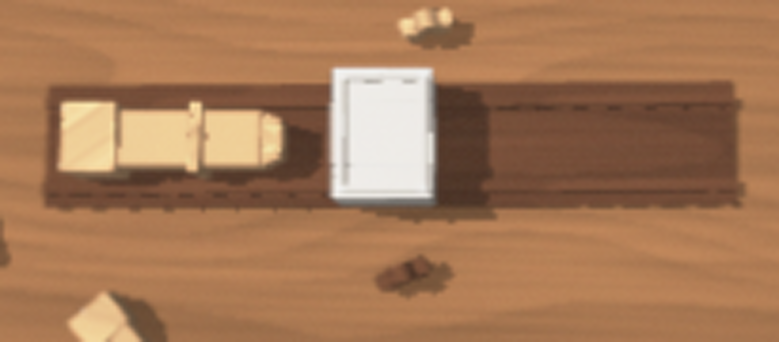

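The crop confirms the go end faces the block with a gap of about 35 mm. The strip is yawed about 1.6°. I refine the strip line by colour and compute the first move.

```bash
cat >> h.py <<'E'
def go(x,y,z,a=1.6):
    s=ctrl.sense(); p=np.array(s["tool_pos"]); Rc=R.from_euler('xyz',s["eef_rot"],degrees=True)
    c,n=np.cos(np.radians(a)),np.sin(np.radians(a))
    Rt=R.from_matrix(np.array([[n,0,c],[-c,0,n],[0,-1,0]]))
    print("row",np.round(100*Rc.inv().apply(np.array([x,y,z])-p),2),np.round((Rc.inv()*Rt).as_rotvec(degrees=True),2))
E
python3 - <<'E'
from h import *
i=cv2.imread("pics/top0.png").astype(int); W=np.load("top0.npy"); x,y,z=np.moveaxis(W,-1,0)
# edges of the strip per column: saturation of red drop at outer edges
g=i[...,2]
top=[];bot=[]
for c in list(range(222,286,2))+list(range(325,396,2)):
    col=g[:,c].astype(float); d=np.diff(col)
    a=195+np.argmin(d[195:210]); b=226+np.argmax(d[226:242])
    def sub(k,s):
        w=np.clip(s*d[k-1:k+2],0,None); return k+.5+(w@[-1,0,1])/w.sum()
    for l,r in((top,sub(a,-1)),(bot,sub(b,1))):
        k=int(r); f=r-k; l.append(W[k,c,:2]*(1-f)+W[k+1,c,:2]*f)
for n,l in(("far",top),("near",bot)):
    l=np.array(l); p=np.polyfit(l[:,1],l[:,0],1)
    for _ in range(3):
        r=l[:,0]-np.polyval(p,l[:,1]); l=l[abs(r)<max(.002,2*r.std())]; p=np.polyfit(l[:,1],l[:,0],1)
    print(n,np.degrees(np.arctan(p[0])).round(2),[round(np.polyval(p,v),4) for v in(.1,-.05,-.15)],len(l))
go(.5285,.102,.15)
E
```

```text
** On entry to DLASCL parameter number  4 had an illegal value
 ** On entry to DLASCL parameter number  4 had an illegal value
 ** On entry to DLASCL parameter number  4 had an illegal value
 ** On entry to DLASCL parameter number  4 had an illegal value
 ** On entry to DLASCL parameter number  5 had an illegal value
 ** On entry to DLASCL parameter number  4 had an illegal valueTraceback (most recent call last):
  File "<stdin>", line 14, in <module>
    c, resids, rank, s = lstsq(lhs, rhs, rcond)
                         ~~~~~^^^^^^^^^^^^^^^^^
    x, resids, rank, s = _umath_linalg.lstsq(a, b, rcond,
                         ~~~~~~~~~~~~~~~~~~~^^^^^^^^^^^^^
                                             signature=signature)
                                             ^^^^^^^^^^^^^^^^^^^^
    raise LinAlgError("SVD did not converge in Linear Least Squares")
numpy.linalg.LinAlgError: SVD did not converge in Linear Least Squares
```

```bash
python3 - <<'E'
from h import *
i=cv2.imread("pics/top0.png").astype(float); W=np.load("top0.npy"); g=i[...,2]
top=[];bot=[]
for c in list(range(222,286,2))+list(range(325,396,2)):
    d=np.diff(g[:,c]); a=195+np.argmin(d[195:210]); b=226+np.argmax(d[226:242])
    for l,k,s in((top,a,-1),(bot,b,1)):
        w=np.clip(s*d[k-1:k+2],0,None); r=k+.5+(w@[-1,0,1])/w.sum()
        k=int(r); f=r-k; q=W[k,c,:2]*(1-f)+W[k+1,c,:2]*f
        if np.isfinite(q).all(): l.append(q)
for n,l in(("far",top),("near",bot)):
    l=np.array(l); p=np.polyfit(l[:,1],l[:,0],1)
    for _ in range(3):
        r=l[:,0]-np.polyval(p,l[:,1]); l=l[abs(r)<max(.002,2*r.std())]; p=np.polyfit(l[:,1],l[:,0],1)
    print(n,np.degrees(np.arctan(p[0])).round(2),[round(np.polyval(p,v),4) for v in(.1,-.05,-.15)],len(l))
go(.5285,.102,.15)
E
```

```text
far -1.8 [np.float64(0.5716), np.float64(0.5763), np.float64(0.5794)] 66
near -1.76 [np.float64(0.4856), np.float64(0.4902), np.float64(0.4933)] 61
row [-53.34   9.53 -45.3 ] [ -0.   -72.99   0.  ]
```

The strip yaw is about 1.75° and its centre line is x ≈ 0.5286 at y = 0.1. I move to a hover above the grip.

```bash
python3 -m crank '[[[-53.3,5,-45.3,0,-73.1,0],[-53.3,5,-45.3,0,-73.1,0],[-53.3,5,-45.3,0,-73.1,0],[-53.3,5,-45.3,0,-73.1,0],[-53.3,5,-45.3,0,-73.1,0],[-53.3,5,-45.3,0,-73.1,0],[-53.3,5,-45.3,0,-73.1,0],[-53.3,5,-45.3,0,-73.1,0],[-53.3,5,-45.3,0,-73.1,0],[-53.3,5,-45.3,0,-73.1,0]]]' 8.5 60
python3 - <<'E'
from h import *
state(); go(.5285,.102,.12,1.75)
E
```

```text
t: 2.15
tool_pos: [0.4898, 0.0388, 0.2008]
eef_rot: [-90.0, -0.0, -88.3]
wrist_force: [0.6, -1.9, -0.5]
grip_width: 0.995
{'t': 2.15, 'tool_pos': [0.49, 0.039, 0.201], 'eef_rot': [-89.959, -0.014, -88.275], 'wrist_force': [0.579, -1.939, -0.492], 'grip_width': 0.995, 'joint_positions': [-4.984, 12.84, -12.915, 64.202, -0.009, 83.291]}
row [-6.21  8.08  4.06] [-0.04 -0.03  0.01]
```

```bash
python3 -m crank '[[[-6.2,8,4.05,0,0,0],[-6.2,8,4.05,0,0,0],[-6.2,8,4.05,0,0,0],[-6.2,8,4.05,0,0,0]]]'
python3 - <<'E'
from h import *
state(); go(.5285,.102,.037,1.75)
i,W,_=snap("side"); x,y,z=np.moveaxis(W,-1,0)
g=(abs(x-.528)<.035)&(y>0.0)&(y<.19)&(z>.03)&(z<.065)
print(cv2.minAreaRect(W[g][:,:2].astype(np.float32)*1000))
cv2.imwrite("pics/s1.png",cv2.resize(i[140:310,270:470],None,fx=3,fy=3,interpolation=cv2.INTER_CUBIC)[...,::-1])
E
```

```text
t: 2.65
tool_pos: [0.5275, 0.0995, 0.1212]
eef_rot: [-90.0, -0.0, -88.3]
wrist_force: [-0.7, -0.6, -0.2]
grip_width: 0.997
{'t': 2.65, 'tool_pos': [0.528, 0.1, 0.121], 'eef_rot': [-89.99, -0.011, -88.285], 'wrist_force': [-0.662, -0.603, -0.186], 'grip_width': 0.997, 'joint_positions': [1.991, 20.14, -15.379, 54.471, -0.011, 90.276]}
row [-0.25  8.42  0.1 ] [-0.01 -0.04  0.01]
((528.762451171875, 91.17240142822266), (45.99488067626953, 152.25808715820312), 1.6884480714797974)
```

View pics/s1.png

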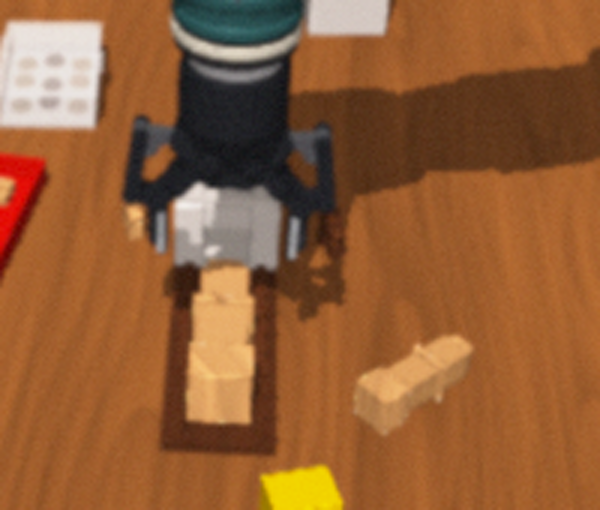

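The picture shows the open jaws straddling the gauge over its grip, fingers at about (160, 230) and (293, 235). I descend and close.

```bash
python3 -m crank '[[[-0.2,4,0.1,0,0,0],[-0.2,6.5,0.1,0,0,0],[-0.2,8.2,0.1,0,0,0],[-0.2,8.4,0.1,0,0,0],[-0.2,8.4,0.1,0,0,0]]]'
python3 -m crank '[[[0,0,0,0,0,0],[0,0,0,0,0,0],[0,0,0,0,0,0],[0,0,0,0,0,0],[0,0,0,0,0,0],[0,0,0,0,0,0],[0,0,0,0,0,0],[0,0,0,0,0,0]]]' 2.5 50
```

```text
t: 3.32
tool_pos: [0.529, 0.1014, 0.0378]
eef_rot: [-89.9, -0.0, -88.3]
wrist_force: [0.5, 1.1, -0.0]
grip_width: 0.997
t: 4.32
tool_pos: [0.5287, 0.1019, 0.0372]
eef_rot: [-90.0, -0.0, -88.3]
wrist_force: [-1.2, -0.8, 7.1]
grip_width: 0.413
```

```bash
python3 -m crank '[[[0.8,-0.03,0,0,0,0],[1.8,-0.03,0,0,0,0],[2.8,-0.03,0,0,0,0],[3.6,-0.03,0,0,0,0],[4.4,-0.03,0,0,0,0],[5.2,-0.03,0,0,0,0],[5.2,-0.03,0,0,0,0]]]'
python3 -c "
from h import *;state()"
```

```text
t: 5.2
tool_pos: [0.5302, 0.0485, 0.0372]
eef_rot: [-90.0, -0.1, -88.4]
wrist_force: [0.6, -2.6, 5.4]
grip_width: 0.413
{'t': 5.2, 'tool_pos': [0.53, 0.049, 0.037], 'eef_rot': [-89.977, -0.055, -88.353], 'wrist_force': [0.628, -2.639, 5.37], 'grip_width': 0.413, 'joint_positions': [-3.517, 24.483, -23.513, 41.976, -0.053, 84.836]}
```

No snag on entry. I continue in smaller steps towards the collar stop.

```bash
python3 -m crank '[[[0.7,-0.02,0,0,0,0],[1.4,-0.02,0,0,0,0],[2.1,-0.02,0,0,0,0],[2.7,-0.02,0,0,0,0],[2.9,-0.02,0,0,0,0],[2.9,-0.02,0,0,0,0]]]'
python3 - <<'E'
from h import *
for n in ("side","top"):
    i,W,_=snap(n); x,y,z=np.moveaxis(W,-1,0)
    g=(abs(x-.53)<.03)&(y>.04)&(y<.15)&(z>.045)&(z<.062)
    print(n,g.sum(),np.nanpercentile(y[g],[1,99]) if g.sum() else 0)
E
```

```text
t: 5.95
tool_pos: [0.5309, 0.0204, 0.0372]
eef_rot: [-90.0, -0.1, -88.3]
wrist_force: [0.0, -3.6, 2.7]
grip_width: 0.413
side 248 [0.04528763 0.08300027]
top 0 0
```

```bash
python3 -m crank '[[[0.2,0,0,0,0,0],[0.4,0,0,0,0,0],[0.4,0,0,0,0,0]]]'; python3 -m crank '[[[0.15,0,0,0,0,0],[0.15,0,0,0,0,0]]]'; python3 -m crank '[[[0.1,0,0,0,0,0],[0.1,0,0,0,0,0]]]'
```

```text
t: 6.42
tool_pos: [0.531, 0.0169, 0.0372]
eef_rot: [-90.0, 0.0, -88.3]
wrist_force: [-0.1, 2.3, 3.5]
grip_width: 0.406
t: 6.68
tool_pos: [0.531, 0.0153, 0.0372]
eef_rot: [-90.0, -0.0, -88.3]
wrist_force: [0.3, 2.4, 3.3]
grip_width: 0.412
t: 6.92
tool_pos: [0.5311, 0.0143, 0.0372]
eef_rot: [-90.0, -0.0, -88.3]
wrist_force: [-0.3, 1.9, 4.0]
grip_width: 0.411
```

```bash
for k in 1; do python3 -m crank '[[[0.1,0,0,0,0,0],[0.1,0,0,0,0,0]]]'; python3 -m crank '[[[0.1,0,0,0,0,0],[0.1,0,0,0,0,0]]]';  done
```

```text
t: 7.18
tool_pos: [0.531, 0.0141, 0.0372]
eef_rot: [-90.0, 0.1, -88.3]
wrist_force: [-0.5, 9.5, 3.9]
grip_width: 0.417
t: 7.42
tool_pos: [0.531, 0.0141, 0.0372]
eef_rot: [-90.0, 0.2, -88.2]
wrist_force: [0.1, 16.9, 5.4]
grip_width: 0.412
```

Firm stop at TCP y = 0.0141 with 17 N, as predicted for collar contact. I hold, then check by picture.

```bash
python3 -m crank '[[[-0.05,0,0,0,0,0],[-0.05,0,0,0,0,0],[-0.05,0,0,0,0,0],[-0.05,0,0,0,0,0]]]'
python3 - <<'E'
from h import *
i,W,_=snap("side"); x,y,z=np.moveaxis(W,-1,0)
b=(abs(x-.532)<.05)&(y<.0)&(y>-.12)&(z>.066)&(z<.08); p=W[b]; c=abs(p[:,0]-.532)<.03
print("block top y",np.percentile(p[c,1],[1,50,99]))
g=(abs(x-.53)<.03)&(y>.03)&(y<.15)&(z>.045)&(z<.062); print("nogo far y",np.percentile(y[g],[1,99]))
cv2.imwrite("pics/s2.png",cv2.resize(i[160:290,290:420],None,fx=4.5,fy=4.5,interpolation=cv2.INTER_CUBIC)[...,::-1])
E
```

```text
t: 7.92
tool_pos: [0.531, 0.0141, 0.0372]
eef_rot: [-90.0, 0.2, -88.2]
wrist_force: [0.4, 13.6, 4.5]
grip_width: 0.413
block top y [-0.02279725 -0.02018828 -0.01979384]
nogo far y [0.03123722 0.07846163]
```

View pics/s2.png

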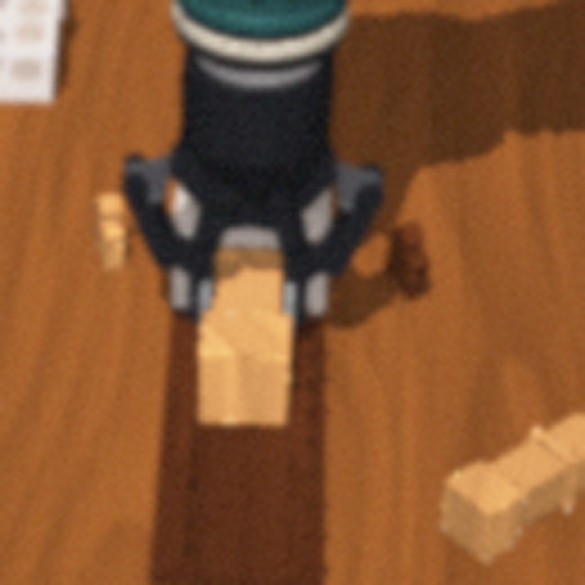

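```bash
python3 -m crank '[[[0.12,0,0,0,0,0],[0.12,0,0,0,0,0],[0.12,0,0,0,0,0]]]'; python3 -m crank '[[[-0.25,0,0,0,0,0],[-0.25,0,0,0,0,0]]]'; python3 - <<'E'
from h import *
i,W,_=snap("top"); x,y,z=np.moveaxis(W,-1,0)
g=(abs(x-.53)<.05)&(y>-.016)&(y<.15)&(z>.03)&(z<.06)
print(g.sum(), np.percentile(y[g],[1,50,99]) if g.sum() else 0)
cv2.imwrite("pics/t2.png",cv2.resize(i[170:270,200:410],None,fx=3.7,fy=3.7,interpolation=cv2.INTER_CUBIC)[...,::-1])
E
```

```text
t: 8.35
tool_pos: [0.531, 0.0141, 0.0372]
eef_rot: [-90.0, 0.3, -88.2]
wrist_force: [-0.8, 23.7, 6.4]
grip_width: 0.409
t: 8.6
tool_pos: [0.5311, 0.0143, 0.0372]
eef_rot: [-90.0, 0.0, -88.3]
wrist_force: [-1.0, 2.0, 4.5]
grip_width: 0.412
62 [-0.0158211  -0.01166843  0.00382278]
```

View pics/t2.png

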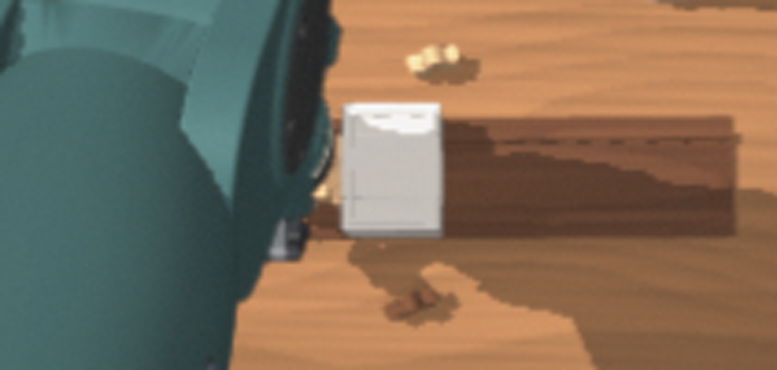

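The collar is visible against the block at (320–340, 190). The stop did not move between 10 and 24 N, so the go end is seated. I withdraw, lift, and carry it across.

```bash
python3 -m crank '[[[-1,-0.03,0,0,0,0],[-2,-0.03,0,0,0,0],[-3,-0.03,0,0,0,0],[-4,-0.03,0,0,0,0],[-5,-0.03,0,0,0,0],[-6,-0.03,0,0,0,0],[-6.3,-0.03,0,0,0,0],[-6.3,-0.03,0,0,0,0]]]'
python3 -m crank '[[[0,-1,0,0,0,0],[0,-3,0,0,0,0],[0,-5.5,0,0,0,0],[0,-8,0,0,0,0],[0,-10,0,0,0,0],[0,-10,0,0,0,0]]]'
python3 -c "
from h import *;state()"
```

```text
t: 9.65
tool_pos: [0.5292, 0.0773, 0.0375]
eef_rot: [-90.0, -0.0, -88.3]
wrist_force: [-0.1, -0.3, -2.1]
grip_width: 0.411
t: 10.4
tool_pos: [0.5301, 0.0769, 0.1391]
eef_rot: [-89.8, -0.0, -88.3]
wrist_force: [0.2, 0.9, -2.0]
grip_width: 0.412
{'t': 10.4, 'tool_pos': [0.53, 0.077, 0.139], 'eef_rot': [-89.829, -0.009, -88.316], 'wrist_force': [0.209, 0.881, -1.972], 'grip_width': 0.412, 'joint_positions': [-0.465, 19.138, -13.901, 56.79, -0.002, 87.851]}
```

```bash
python3 -m crank '[[[2,0,0,0,0,0],[6,0,0,0,0,0],[10,0,0,0,0,0],[14,0,0,0,0,0],[18,0,0,0,0,0],[21.5,0,0,0,0,0],[23.4,0,0,0,0,0],[23.4,0,0,0,0,0],[23.4,0,0,0,0,0]]]'
python3 - <<'E'
from h import *
state(); go(.5361,-.157,.06,1.73)
i,W,_=snap("side"); x,y,z=np.moveaxis(W,-1,0)
cv2.imwrite("pics/s3.png",cv2.resize(i[100:240,290:420],None,fx=4.2,fy=4.2,interpolation=cv2.INTER_CUBIC)[...,::-1])
E
```

```text
t: 11.52
tool_pos: [0.536, -0.1558, 0.1373]
eef_rot: [-90.0, 0.0, -88.3]
wrist_force: [-0.3, -0.6, -1.3]
grip_width: 0.411
{'t': 11.525, 'tool_pos': [0.536, -0.156, 0.137], 'eef_rot': [-90.029, 0.032, -88.26], 'wrist_force': [-0.297, -0.587, -1.277], 'grip_width': 0.411, 'joint_positions': [-24.584, 21.395, -10.611, 58.033, 0.015, 63.676]}
row [0.12 7.73 0.01] [ 0.03  0.01 -0.03]
```

View pics/s3.png

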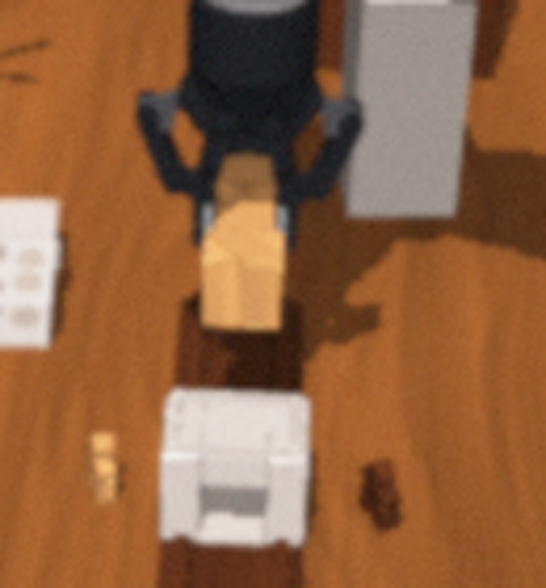

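The gauge is level above the right channel, no-go end at about (243, 290) towards the block. The meeples have not moved. I lower it.

```bash
python3 -m crank '[[[0.05,2,0,0,0,0],[0.1,5,0,0,0,0],[0.1,7,0,0,0,0],[0.1,8.5,0,0,0,0],[0.1,8.5,0,0,0,0]]]'
python3 -m crank '[[[0,0.3,0,0,0,0],[0,0.6,0,0,0,0],[0,0.9,0,0,0,0],[0,0.9,0,0,0,0]]]'
python3 -c "
from h import *;state()"
```

```text
t: 12.2
tool_pos: [0.5358, -0.157, 0.0519]
eef_rot: [-90.1, 0.0, -88.3]
wrist_force: [-0.4, -0.2, -2.4]
grip_width: 0.411
t: 12.7
tool_pos: [0.5361, -0.1577, 0.0434]
eef_rot: [-90.0, 0.0, -88.3]
wrist_force: [1.0, -0.9, -1.2]
grip_width: 0.414
{'t': 12.7, 'tool_pos': [0.536, -0.158, 0.043], 'eef_rot': [-90.01, 0.007, -88.296], 'wrist_force': [0.989, -0.912, -1.194], 'grip_width': 0.414, 'joint_positions': [-24.748, 26.214, -19.077, 44.72, 0.002, 63.548]}
```

```bash
python3 -m crank '[[[0,0.2,0,0,0,0],[0,0.2,0,0,0,0],[0,0.2,0,0,0,0]]]'; python3 -m crank '[[[0,0.2,0,0,0,0],[0,0.4,0,0,0,0],[0,0.4,0,0,0,0]]]'
```

```text
t: 13.08
tool_pos: [0.5362, -0.1577, 0.0415]
eef_rot: [-90.0, -0.0, -88.3]
wrist_force: [0.2, -0.3, -1.5]
grip_width: 0.41
t: 13.45
tool_pos: [0.5362, -0.1577, 0.0374]
eef_rot: [-90.0, 0.0, -88.3]
wrist_force: [0.0, 1.0, -1.6]
grip_width: 0.409
```

It is in the channel. I push towards the mouth, which I expect at TCP y ≈ -0.142.

```bash
python3 -m crank '[[[-0.4,0.02,0,0,0,0],[-0.8,0.02,0,0,0,0],[-1.2,0.02,0,0,0,0],[-1.3,0.02,0,0,0,0],[-1.3,0.02,0,0,0,0]]]'; python3 -m crank '[[[-0.15,0,0,0,0,0],[-0.15,0,0,0,0,0]]]'; python3 -m crank '[[[-0.15,0,0,0,0,0],[-0.15,0,0,0,0,0]]]'
```

```text
t: 14.08
tool_pos: [0.5358, -0.1447, 0.0374]
eef_rot: [-90.0, -0.0, -88.3]
wrist_force: [0.2, -0.2, -1.9]
grip_width: 0.413
t: 14.32
tool_pos: [0.5358, -0.1432, 0.0373]
eef_rot: [-90.0, 0.0, -88.3]
wrist_force: [-0.1, -0.1, -2.1]
grip_width: 0.412
t: 14.58
tool_pos: [0.5358, -0.1418, 0.0373]
eef_rot: [-90.0, -0.0, -88.3]
wrist_force: [0.1, -1.2, -2.1]
grip_width: 0.411
```

```bash
python3 -m crank '[[[-0.1,0.03,0,0,0,0],[-0.1,0.03,0,0,0,0]]]'; python3 -m crank '[[[-0.1,0,0,0,0,0],[-0.1,0,0,0,0,0]]]'
```

```text
t: 14.82
tool_pos: [0.5358, -0.1417, 0.0373]
eef_rot: [-90.0, -0.1, -88.3]
wrist_force: [-1.9, -7.6, 1.4]
grip_width: 0.415
t: 15.08
tool_pos: [0.5358, -0.1416, 0.0374]
eef_rot: [-90.0, -0.2, -88.3]
wrist_force: [-2.9, -15.5, 0.4]
grip_width: 0.409
```

Contact came at y = -0.1417, 0.1 mm from the prediction, pressing at 15 N. I hold for a second, relax, and release slowly.

```bash
python3 -m crank '[[[0,0,0,0,0,0],[0,0,0,0,0,0],[0,0,0,0,0,0],[0,0,0,0,0,0],[0,0,0,0,0,0],[0,0,0,0,0,0],[0,0,0,0,0,0],[0,0,0,0,0,0]]]'; python3 -m crank '[[[0.15,0.02,0,0,0,0],[0.15,0.02,0,0,0,0],[0.15,0.02,0,0,0,0]]]'; python3 -m crank '[[[0,0,0,0,0,0],[0,0,0,0,0,0],[0,0,0,0,0,0],[0,0,0,0,0,0],[0,0,0,0,0,0],[0,0,0,0,0,0],[0,0,0,0,0,0],[0,0,0,0,0,0]]]' 8.5
python3 -m crank '[[[0,-1,0,0,0,0],[0,-3,0,0,0,0],[0,-6,0,0,0,0],[0,-10,0,0,0,0],[0,-14,0,0,0,0],[0,-14,0,0,0,0]]]'
python3 -m crank '[[[6,0,0,0,0,0],[12,0,0,0,0,0],[16,0,0,0,0,0],[20,0,-5,0,0,0],[20,0,-10,0,0,0],[20,0,-12,0,0,0],[20,0,-12,0,0,0],[20,0,-12,0,0,0]]]'
python3 - <<'E'
from h import *
state()
for n in("top","side"):
    i,W,_=snap(n); x,y,z=np.moveaxis(W,-1,0)
    g=(abs(x-.536)<.04)&(y>-.24)&(y<-.086)&(z>.03)&(z<.062)
    r=cv2.minAreaRect(W[g][:,:2].astype(np.float32)*1000) if g.sum()>5 else 0
    b=(abs(x-.53)<.07)&(abs(y+.04)<.07)&(z>.068)&(z<.085)
    print(n,r,np.percentile(y[g],[1,99]),cv2.minAreaRect(W[b][:,:2].astype(np.float32)*1000))
    a=i[170:270,205:410] if n=="top" else i[100:240,280:430]
    cv2.imwrite(f"pics/{n}4.png",cv2.resize(a,None,fx=3.7,fy=3.7,interpolation=cv2.INTER_CUBIC)[...,::-1])
E
```

```text
t: 16.08
tool_pos: [0.5359, -0.1416, 0.0374]
eef_rot: [-90.0, -0.2, -88.3]
wrist_force: [-2.9, -14.5, -0.3]
grip_width: 0.415
t: 16.45
tool_pos: [0.5359, -0.1417, 0.0372]
eef_rot: [-90.0, -0.1, -88.3]
wrist_force: [-2.4, -4.2, 5.6]
grip_width: 0.411
t: 17.45
tool_pos: [0.5357, -0.1412, 0.0368]
eef_rot: [-90.0, 0.0, -88.3]
wrist_force: [-0.7, 0.4, -0.6]
grip_width: 0.997
t: 18.2
tool_pos: [0.537, -0.1418, 0.1802]
eef_rot: [-89.7, -0.1, -88.3]
wrist_force: [-0.2, -0.5, -1.3]
grip_width: 0.997
t: 19.2
tool_pos: [0.4223, -0.3447, 0.1767]
eef_rot: [-90.0, 0.0, -88.3]
wrist_force: [0.2, -0.3, 0.1]
grip_width: 0.992
{'t': 19.2, 'tool_pos': [0.422, -0.345, 0.177], 'eef_rot': [-89.991, 0.001, -88.279], 'wrist_force': [0.226, -0.294, 0.105], 'grip_width': 0.992, 'joint_positions': [-47.794, 18.722, -8.306, 62.967, 0.007, 40.485]}
top ((536.9093017578125, -156.108154296875), (45.744346618652344, 141.23268127441406), 1.5516583919525146) [-0.22390587 -0.08784479] ((532.9234619140625, -49.73210144042969), (83.25928497314453, 63.0814094543457), 1.7832850217819214)
side ((537.5857543945312, -165.81460571289062), (43.712223052978516, 117.77320098876953), 1.5565495491027832) [-0.22378949 -0.10817139] ((533.7869873046875, -46.72066116333008), (82.02166748046875, 66.99588775634766), 1.7418546676635742)
```

View pics/top4.png

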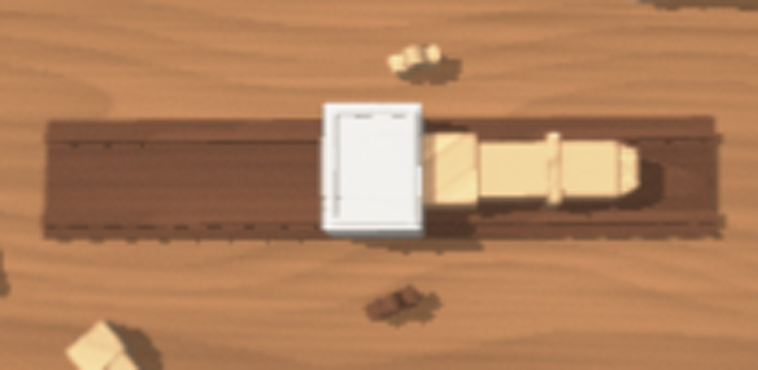

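View pics/side4.png

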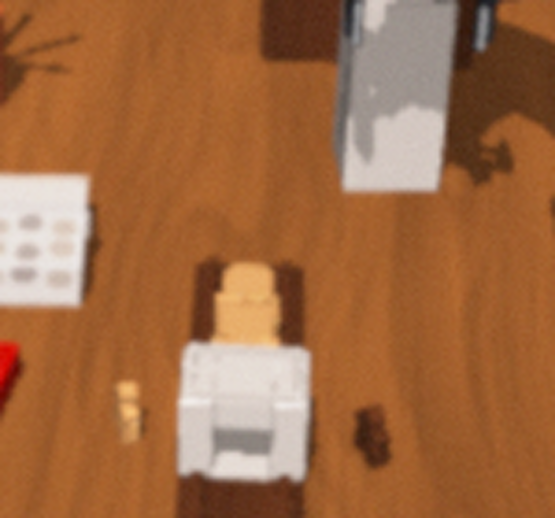

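```bash
python3 -c "
from h import *
i=ctrl.snapshot('top'); print([np.round(d['position'],3).tolist() for d in ctrl.find_in('tower_top','top')][:2],[np.round(d['position'],3).tolist() for d in ctrl.find_in('meeple_a','top')][:2])
print(ctrl.hand_in())"
```

```text
[[0.53, -0.055, 0.073]] [[0.613, -0.078, 0.028], [0.444, -0.066, 0.025]]
the job is handed in; nothing more can be done
None
```

I finished both gauge checks and handed the job in at about 19 s of the 64 s allowed. The hand-in reports no verdict.

- **Go end:** I pushed it into the left mouth until the collar stopped hard. The stop stayed at the same position between 10 and 24 N, and the top picture showed the collar beside the white block. One depth estimate from the side camera put the collar about 6 mm short of the face. I judged that to be noise, because the total travel of 87.8 mm and the later contact on the right side both matched full seating.
- **No-go end:** I drew the gauge out, carried it over without turning it, and pressed it against the right mouth with about 15 N for over a second. Contact came within 0.1 mm of where it was predicted, and the end did not enter.
- **Final state:** I released the gauge and backed off. The last pictures show it lying straight in the right channel, within 0.3° of the block and about 1 mm of its centre line. The top camera suggested a gap of about 2 mm, which is within its noise.
- **Other objects:** The meeples were within 5 mm of where they started. The network did not recognise the tower top in the last picture, most likely because the arm hid it. The side picture shows it standing, and the wrist force was near zero beside it. I did not measure the tray, bowl or token box again, but the arm never went near them.

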